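# Finish the firebrick heat shield in running bond

## Task

Finish the small firebrick heat shield on the steel plate in running bond, with the three loose bricks: first complete its second course with a long brick beside the half brick already there, then lay the third course from the other long brick and the loose half, arranged like the bottom course, so that no upright joint stands over the one below. Set every brick flat, close to its neighbour with a gap of a few millimetres at most, its faces and the wall's ends flush; leave the two crucibles where they stand.

Things in the scene. Friction and masses are not known exactly. Their poses are not given: they have to be found in the camera images.
- wall: begun heat shield, fixed: dark steel plate 64 x 185 mm, 8 mm thick, cream firebricks cemented on it (bottom course, start of the second). Origin on the table under the wall's middle; x across, y along the wall, z up. Finished wall: y -75.5 to 75.5 mm, x -22.5 to 22.5 mm, upright joints 2 mm, courses 32 mm high: z 8-40, 40-72, 72-104 mm. Joint of the bottom course at y = 25.5 mm
- laid_long (a point): centre of the cemented long brick (100 x 45 x 32 mm) of the bottom course, y -75.5 to 24.5 mm in the wall's frame, 24 mm above the table; same axes as the wall
- laid_half (a point): centre of the cemented half brick (49 x 45 x 32 mm) of the bottom course, y 26.5 to 75.5 mm in the wall's frame, 24 mm above the table; same axes as the wall
- laid_half_up (a point): centre of the cemented half brick (49 x 45 x 32 mm) that begins the second course, y -75.5 to -26.5 mm in the wall's frame, 56 mm above the table; the rest of that course, to y = 75.5 mm, is empty; same axes as the wall
- brick_a_mid (a point): cream insulating firebrick, loose, lying flat on the table at the left; 100 mm long (its y axis), 45 mm wide (its x axis), 32 mm high (its z axis, up), plain on all sides; about 115 g, 0.7 to 1.4 times that. This point is its centre, 16 mm above its underside. One of two interchangeable long bricks
- brick_b_mid (a point): cream insulating firebrick, loose, lying flat on the table at the left; 100 mm long (its y axis), 45 mm wide (its x axis), 32 mm high (its z axis, up), plain on all sides; about 115 g, 0.7 to 1.4 times that. This point is its centre, 16 mm above its underside. One of two interchangeable long bricks
- brick_half_mid (a point): cream insulating firebrick, loose, lying flat on the table at the left; 49 mm long (its y axis), 45 mm wide (its x axis), 32 mm high (its z axis, up), plain on all sides; about 56 g, 0.7 to 1.4 times that. This point is its centre, 16 mm above its underside. The half brick
- brick_a: the same long brick as brick_a_mid; origin at the centre of its underside
- brick_b: the same long brick as brick_b_mid; origin at the centre of its underside
- brick_half: the same half brick as brick_half_mid; origin at the centre of its underside
- crucible_white: white porcelain crucible with a knobbed lid, 45 mm wide, 47 mm high, loose bystander near the wall, to be left alone; origin at the centre of its foot
- crucible_open: open white porcelain crucible without lid, 44 mm wide, 36 mm high, loose bystander near the wall, to be left alone; origin at the centre of its foot

How it is judged:
By the outcome, as a careful person would: the job done as asked, in the order asked, and still so for the second after the job is handed in, with the robot touching nothing.
It also fails if it takes over 72 s, if anything falls off the work surface, if the arm or the gripper's body presses on something with over 40 N, if the wrist force passes 120 N, or if a joint passes its speed limit or range.

## Robot

A 6-joint arm with a two-finger parallel gripper is mounted at the origin on a cart in front of the work surface, level with it; the furniture and walls round the work are solid. World frame = base frame: x ahead of the robot, y to its left, z up, the work surface at z = 0. Lengths are in m, angles in rad, forces in N, time in s.
With the tool pointing down it reaches from about 0.35 to 0.875 m from the base axis. Payload 4.2 kg.
Tool frame: the origin (TCP) lies at the very end of the fingers, on their centre line; the grasp point (between the pads) lies manip.pinch_z behind it (manip.pinch_z is the distance from the TCP to the grasp point, in m); z points along the fingers, y is the line along which they close (so a half turn about z gives the same grasp; the last joint's range is limited). The gripper opens to 87 mm and grips with 3 to 60 N. Pads are 19 mm wide; open, the fingers measure 117 mm over their backs; the gripper's body (75 mm by 190 mm) begins 51 mm behind the grasp point.
Start: joints at [1.499, 0.385, 0.008, 0, -1.194, -0.259], TCP at [0.203, 0.591, 0.223] pointing down, gripper open.
Joint ranges: [-3.14, 3.14], [-1.21, 2.06], [-1.07, 1.41], [-3.16, 2.05], [-2.99, -0.16], [-3.1, 3.1]. Speed limits (rad/s): [2.79, 2.79, 3.14, 3.14, 3.14, 3.14].

## Interface

Orientations are given as a 3x3 rotation matrix whose columns are the frame's x, y, z axes.
In Python, from bench import manip, snapshot gives the robot as it stands.
- The arm moves only by the shell command python3 -m jog 'ROWS' [FORCE]. ROWS is a JSON object of lists of equal length, an entry for each row: "linear": the shift along the tool's x, y, z as a fraction of full scale, a list of three; "rotation": the turn, a rotation vector about the tool's x, y, z as a fraction of full scale, a list of three; "gripper": the gripper command: -1 is fully open, 1 is shut, values between are in proportion. In form: {"linear": [[x, y, z], ...], "rotation": [[ax, ay, az], ...], "gripper": [gripper, ...]}. A call has 1 to 20 rows; each row is the pose to reach, as a shift and turn from the pose commanded when the call began, along the tool's axes at that moment, turning the shorter way round; what a row does not reach only later rows make up. Full scale, the value 1, is 0.08 m for a shift and pi rad for a turn. A row lasts 1/8 s, in which the tool goes at most 62.5 mm and 10.7 degrees, less where a joint would pass 70% of its speed; a pose out of reach is approached as far as the arm can. A call with a number of a shift or a turn outside -1 to 1 is refused whole. A call with a gripper value outside its range is refused whole. The fingers move at their own pace and stop on an object; FORCE is the grip in N (left out, the last holds). Time passes only in rows, so rows that repeat a pose let the fingers close. It gives the time, the measured TCP pose, the force, the opening and the grip force at its end, in the units of the state.
- manip.state(): the state, without advancing time (a new reading comes with each control period).
- snapshot(name): name is "side" or "top"; returns a dict with "color" (480x640x3 uint8, blue, green, red), "range_z" (480x640 float32, m along the optical axis (not along the pixel's ray), 0 where there is no reading), "fx", "fy", "cx", "cy" (pixels), "extrinsics" (4x4, takes a point from camera to world coordinates). Camera axes: x right, y up, looking along -z (the intrinsics and any distortion apply to the point x, -y, -z); pixel columns grow to the right and rows downward; lengths in m; the calibration is good to about 2 mm. A picture is of the moment at which its call begins.
- manip.sign_off(): hands the job in; it is judged then, once.
The state is a dict: "t": time; "joint_pos": joint angles; "joint_vel": joint speeds; "effort": joint torques, N m; "position": TCP position; "ee_rot": TCP orientation; "force": force on the tool from outside, world axes, zero at the start; "wrist_torque": the same for the moment, N m; "grip_width": finger opening in m; "grip_force": force on a finger pad.
Only numpy, scipy, OpenCV 4.12 (cv2) and the standard library are available. Lean on these libraries where they do the work, as an engineer would, in place of code of your own. Each camera call takes 0.05 s, during which the arm holds its last target. There are 200 camera calls.

## Working session

There is one attempt and no reset: what is moved stays moved. The work goes in short steps, Python scripts to look and compute and a shell command to move; the robot and the scene stay as the last step left them, time stands still between calls to the robot, and variables do not carry over. Pictures are saved under pics/ and viewed, at most 11 in all, crops included, and the job is handed in when it is done.

```bash
mkdir -p pics; ls
python3 - <<'E'
from bench import manip,snapshot
import cv2,numpy as np
s=manip.state();print(s,manip.pinch_z)
for n in("side","top"):
    d=snapshot(n);cv2.imwrite(f"pics/{n}0.png",d["color"]);np.savez(f"{n}0.npz",**d)
    print(n,d["fx"],d["fy"],d["cx"],d["cy"],d["extrinsics"].round(4).tolist(),[k for k in d])
E
```

```text
pics
{'t': 0.0, 'joint_pos': array([ 1.49860063e+00,  3.85537778e-01,  6.65686449e-03, -4.86501613e-04,
       -1.19401197e+00, -2.58635699e-01]), 'joint_vel': array([-1.39426085e-03, -7.98353673e-04,  3.03335245e-05, -1.01860378e-03,
       -1.66393332e-03, -1.37346238e-03]), 'effort': array([-5.04392101e-04, -3.90665781e+01,  1.87402511e+01,  4.21972454e+00,
        1.10196567e-02, -1.90972401e-04]), 'position': array([0.20278846, 0.59055986, 0.22148494]), 'ee_rot': array([[ 9.45714325e-01, -3.24998542e-01, -6.02424206e-04],
       [-3.24999085e-01, -9.45712090e-01, -2.05842196e-03],
       [ 9.92642803e-05,  2.14246645e-03, -9.99997700e-01]]), 'force': array([ 0.80984662, -0.08880639,  0.12836549]), 'wrist_torque': array([ 0.01066831,  0.07611763, -0.03769554]), 'grip_force': 0.0, 'grip_width': 0.08716038913392372} 0.0187
side 613.6570033162276 613.6570033162276 314.4478085837231 233.23429187398324 [[0.8509, 0.29, -0.438, -0.2586], [-0.5253, 0.4714, -0.7085, -1.0358], [0.001, 0.8329, 0.5534, 0.8908], [0.0, 0.0, 0.0, 1.0]] ['color', 'range_z', 'fx', 'fy', 'cx', 'cy', 'extrinsics']
top 588.4047803940309 588.4047803940309 326.9752940107658 246.58346137045197 [[-0.0163, 0.981, -0.1932, 0.1146], [-0.9998, -0.0177, -0.0052, -0.0188], [-0.0086, 0.1931, 0.9811, 1.6184], [0.0, 0.0, 0.0, 1.0]] ['color', 'range_z', 'fx', 'fy', 'cx', 'cy', 'extrinsics']
```

View pics/side0.png

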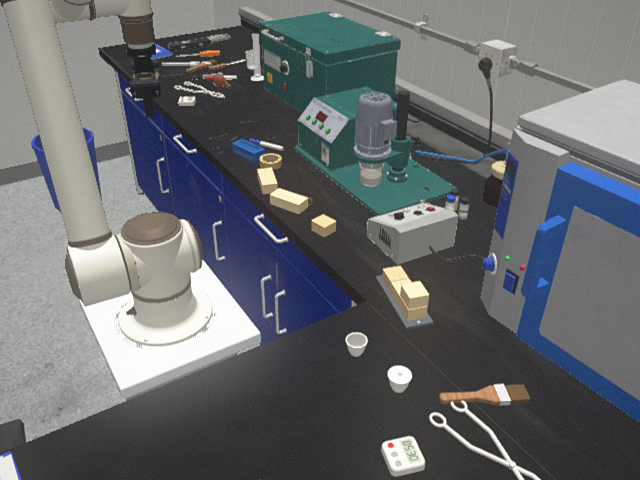

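View pics/top0.png

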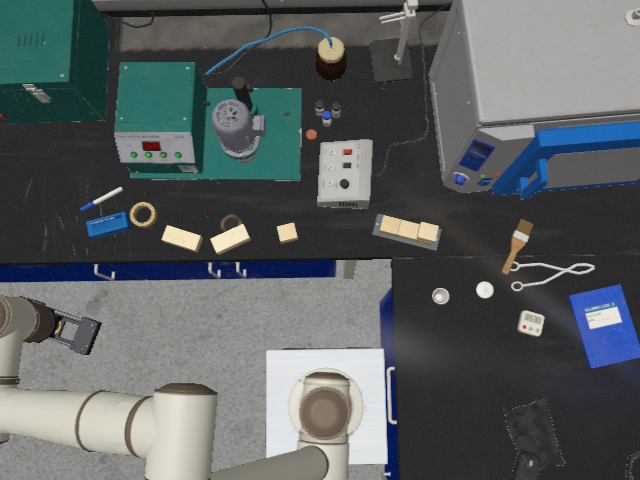

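The side view shows the three loose bricks near (267,180), (289,201) and (323,225). The wall is at (405,293), with the crucibles at (356,344) and (399,379). The top view shows the bricks at (182,238), (230,239) and (288,232), and the wall at (407,232) with its upper half brick at the right end.

```bash
cat > h.py <<'E'
import numpy as np,cv2
from bench import manip,snapshot
def ray(d,uv,z):
    uv=np.atleast_2d(np.float64(uv)); E=d["extrinsics"]
    r=np.c_[(uv[:,0]-d["cx"])/d["fx"],-(uv[:,1]-d["cy"])/d["fy"],-np.ones(len(uv))]@E[:3,:3].T
    t=(z-E[2,3])/r[:,2]; return E[:3,3]+r*t[:,None]
def cloud(d):
    E=d["extrinsics"];Z=d["range_z"];v,u=np.mgrid[:480,:640]
    c=np.stack([(u-d["cx"])/d["fx"]*Z,-(v-d["cy"])/d["fy"]*Z,-Z],-1)
    return c@E[:3,:3].T+E[:3,3]
def cream(d):
    h=cv2.cvtColor(d["color"],cv2.COLOR_BGR2HSV)
    return cv2.inRange(h,(12,40,120),(32,160,255))
E
python3 - <<'E'
from h import *
d=dict(np.load("top0.npz"));s=dict(np.load("side0.npz"))
P=cloud(d);m=cream(d)
n,l,st,c=cv2.connectedComponentsWithStats(m)
for i in range(1,n):
    if st[i,4]>150:
        q=P[(l==i)];t=q[:,2];print(c[i].round(1),st[i],np.percentile(t,[5,25,50,75,95]).round(4),ray(d,c[i],.032).round(4))
# furniture clearance: heights near wall
Q=P.copy()
for lab,(u,v) in dict(box=(345,165),boxe=(345,200),box2=(370,200),oven=(445,150),ovenlow=(460,185),door=(500,185),wh=(485,290),op=(441,296),plate=(376,226),ring=(143,214),cork=(231,217)).items(): print(lab,P[v,u].round(3))
a=cv2.resize(d["color"][195:260,130:310],None,fx=4.4,fy=4.4,interpolation=cv2.INTER_NEAREST)
b=cv2.resize(d["color"][195:260,320:500],None,fx=4.4,fy=4.4,interpolation=cv2.INTER_NEAREST)
cv2.imwrite("pics/crop1.png",np.vstack([a,b]))
E
```

```text
[330.6  48.9] [318  37  26  24 467] [0.1014 0.1068 0.1092 0.1119 0.1163] [[ 1.0196 -0.0306  0.032 ]]
[142.1 213.5] [130 202  25  24 264] [0.0133 0.0186 0.0217 0.0246 0.0276] [[0.53   0.5032 0.032 ]]
[409.2 228.9] [380 215  59  29 984] [0.032  0.0381 0.0419 0.0685 0.0748] [[ 0.4728 -0.238   0.032 ]]
[286.7 231.9] [277 222  21  20 302] [0.022  0.0283 0.0314 0.0339 0.0377] [[0.4703 0.1002 0.032 ]]
[180.7 237.6] [161 225  40  26 613] [0.0245 0.0288 0.0314 0.0341 0.0384] [[0.4596 0.3933 0.032 ]]
[229.5 238.2] [210 224  40  29 619] [0.0227 0.0284 0.0312 0.034  0.0375] [[0.4553 0.2582 0.032 ]]
[512.7 253.5] [502 237  24  37 313] [0.0039 0.0082 0.011  0.0135 0.0174] [[ 0.3986 -0.5177  0.032 ]]
[324.1 413.7] [300 387  51  53 427] [0.2209 0.2245 0.2266 0.2287 0.2315] [[-0.0161  0.0043  0.032 ]]
[322.8 412.7] [308 398  30  30 686] [0.234  0.2367 0.2388 0.2411 0.2441] [[-0.0136  0.0077  0.032 ]]
box [ 0.637 -0.063  0.102]
boxe [ 0.543 -0.061  0.086]
box2 [ 0.567 -0.135 -0.002]
oven [ 0.672 -0.334  0.108]
ovenlow [ 0.581 -0.374  0.083]
door [ 0.567 -0.471  0.121]
wh [ 0.299 -0.433  0.041]
op [ 0.289 -0.321  0.004]
plate [ 0.488 -0.149  0.009]
ring [ 0.537  0.511 -0.001]
cork [ 0.524  0.261 -0.   ]
```

View pics/crop1.png

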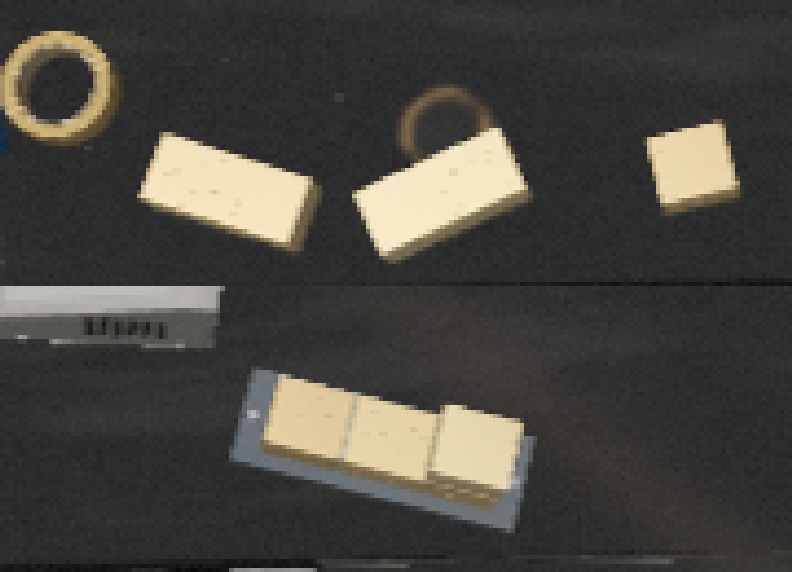

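The zoomed crop shows the top faces clearly. The ring by the middle brick is only a flat stain at z=0. The wall's +y end points image-left, and the upper half brick sits at the right end as described.

```bash
cat >> h.py <<'E'
def rect(d,uv,z,th=165,r=30,show=False,chan=None):
    """top face near pixel uv: centre, size, yaw of the long side direction (world) on plane z"""
    u0,v0=int(uv[0])-r,int(uv[1])-r
    g=d["color"][v0:v0+2*r,u0:u0+2*r].max(2)
    G=cv2.resize(g,None,fx=8,fy=8,interpolation=cv2.INTER_CUBIC)
    n,l=cv2.connectedComponents((G>th).astype(np.uint8))
    k=l[int((uv[1]-v0)*8),int((uv[0]-u0)*8)]
    c=max(cv2.findContours((l==k).astype(np.uint8),cv2.RETR_EXTERNAL,cv2.CHAIN_APPROX_NONE)[0],key=len)[:,0]
    p=ray(d,(c+.5)/8-.5+[u0,v0],z)[:,:2]
    (x,y),(w,h),a=cv2.minAreaRect((p*1000).astype(np.float32))
    m=cv2.moments((p*1000).astype(np.float32).reshape(-1,1,2))
    cen=np.array([m["m10"],m["m01"]])/m["m00"]
    if w>h: w,h,a=h,w,a-90
    return dict(rect=np.round([x,y],1),cen=cen.round(1),size=np.round([w,h],1),yaw=round((a+90)%180-90,1))
E
python3 - <<'E'
from h import *
d=dict(np.load("top0.npz"))
for n,uv in dict(A=(180,236),B=(229,236),half=(286,230)).items():
  for th in(130,165,190): print(n,th,rect(d,uv,.032,th))
for th in(130,190,215): print("halfup",rect(d,(428,231),.072,th,15))
g=d["color"].max(2)
print(g[226:234,378:444:2])
E
```

```text
A 130 {'rect': array([460. , 393.4]), 'cen': array([460. , 393.3]), 'size': array([ 47., 103.]), 'yaw': -18.8}
A 165 {'rect': array([460.2, 393.6]), 'cen': array([460.2, 393.4]), 'size': array([ 45.6, 101.2]), 'yaw': -18.8}
A 190 {'rect': array([460.4, 393.7]), 'cen': array([460.4, 393.5]), 'size': array([ 44.4, 100. ]), 'yaw': -18.7}
B 130 {'rect': array([456.4, 258.4]), 'cen': array([456.2, 258.3]), 'size': array([ 48.2, 102.4]), 'yaw': 24.9}
B 165 {'rect': array([456.7, 258.6]), 'cen': array([456.5, 258.5]), 'size': array([ 45.6, 101.1]), 'yaw': 24.6}
B 190 {'rect': array([456.8, 258.7]), 'cen': array([456.6, 258.6]), 'size': array([ 44.4, 100.2]), 'yaw': 24.7}
half 130 {'rect': array([470.6, 100.3]), 'cen': array([471. , 100.3]), 'size': array([47.9, 51.4]), 'yaw': 13.2}
half 165 {'rect': array([471.5, 100.6]), 'cen': array([471.4, 100.4]), 'size': array([45.1, 50.1]), 'yaw': 13.1}
half 190 {'rect': array([471.7, 100.7]), 'cen': array([471.5, 100.5]), 'size': array([43.8, 49.2]), 'yaw': 13.1}
halfup {'rect': array([ 457.2, -275.1]), 'cen': array([ 456.7, -275.1]), 'size': array([
[... 654 characters left out ...]
6 151  50  51]
 [123 211 229 228 229 227 226 227 224 225 199 232 231 231 229 231 231 230
  229 223 183 233 233 232 232 231 231 229 229 228 144 113  54]
 [118 142 214 230 229 227 227 226 225 228 189 233 232 231 231 231 231 231
  230 230 190 233 233 233 232 231 230 231 229 219 121 108  51]
 [117 113 121 151 215 230 228 226 227 227 202 231 231 230 230 230 231 230
  229 230 181 235 234 234 232 232 231 230 230 227 110 102  52]
 [116 109 112 112 124 159 217 229 226 226 215 232 231 232 231 231 229 231
  230 231 191 234 233 233 232 232 232 231 230 227 117  97  51]
 [120 120 109 111 109 114 124 156 218 216 218 232 232 232 231 232 231 231
  231 230 203 234 233 233 232 233 231 231 230 206 121  93  49]]
```

Run:
```python
from h import *
d=dict(np.load("top0.npz"))
u0,v0=365,205;R=d["color"][v0:255,u0:455]
G=cv2.resize(R,None,fx=8,fy=8,interpolation=cv2.INTER_CUBIC).astype(int)
def fit(mask,z):
    c=max(cv2.findContours(mask.astype(np.uint8),cv2.RETR_EXTERNAL,cv2.CHAIN_APPROX_NONE)[0],key=len)[:,0]
    p=(ray(d,(c+.5)/8-.5+[u0,v0],z)[:,:2]*1000).astype(np.float32)
    return p,cv2.minAreaRect(p)
for th in(75,85,95):
    pl=(G[...,0]>th)&(G[...,0]>=G[...,2]-3) # bluish
    pl=cv2.morphologyEx(pl.astype(np.uint8),cv2.MORPH_OPEN,np.ones((9,9)))
    n,l,st,_=cv2.connectedComponentsWithStats(pl)
    k=1+st[1:,4].argmax(); print("plate",th,fit(l==k,.008)[1])
# wall brick edges: sub-pixel V transitions along columns -> straight lines far edge / near edge of low course at left
V=G.max(2)
b=V>165
n,l,st,_=cv2.connectedComponentsWithStats(b.astype(np.uint8));k=1+st[1:,4].argmax();m=l==k
def edge(c0,c1,far,z):
    pts=[]
    for c in range(int((c0-u0)*8),int((c1-u0)*8),4):
        r=np.flatnonzero(m[:,c]); pts.append([c,r.min()-.5 if far else r.max()+.5])
    p=ray(d,(np.array(pts)+.5)/8-.5+[u0,v0],z)[:,:2]*1000
    vx,vy,x,y=cv2.fitLine(p.astype(np.float32),cv2.DIST_HUBER,0,.01,.01).ravel()
    return np.degrees(np.arctan2(vx,vy))*-1,x,y
print("low far",edge(386,416,True,.04)); print("low near",edge(383,414,False,.04))
print("up far",edge(423,437,True,.072)); print("up near",edge(420,435,False,.072))
```

```text
plate 75 ((470.94287109375, -233.2470703125), (186.72303771972656, 64.92642974853516), 74.25115203857422)
plate 85 ((470.91290283203125, -233.1915283203125), (185.57180786132812, 63.870967864990234), 74.27867126464844)
plate 95 ((470.9384460449219, -233.23406982421875), (184.66851806640625, 62.83433151245117), 74.24982452392578)
low far (np.float32(-15.68066), np.float32(497.77368), np.float32(-218.38889))
low near (np.float32(-15.994737), np.float32(455.7594), np.float32(-205.16135))
up far (np.float32(-15.955153), np.float32(478.15842), np.float32(-287.4306))
up near (np.float32(-15.681442), np.float32(432.77704), np.float32(-285.70227))
```

```bash
cat >> h.py <<'E'
def to(x,y,z,psi):
    """delta (units of 0.08 m, pi) from the measured pose; psi = wanted angle of tool y, deg"""
    s=manip.state();R=s["ee_rot"]
    a=np.radians(psi);ty=np.array([np.cos(a),np.sin(a),0]);tz=np.array([0,0,-1.]);W=np.c_[np.cross(ty,tz),ty,tz]
    rv=cv2.Rodrigues(R.T@W)[0].ravel()/np.pi
    print("t %.2f pos"%s["t"],(s["position"]*1000).round(1),"psi %.1f"%np.degrees(np.arctan2(R[1,1],R[0,1])),"lin",((R.T@(np.array([x,y,z])/1000-s["position"]))/.08).round(3),"rot",rv.round(4),
     "F",s["force"].round(1),"grip",round(s["grip_width"]*1000,1),round(s["grip_force"],1))
E
python3 -m jog '{"linear":[[1,1,0],[1,1,0],[1,1,0],[1,1,0],[1,1,0],[1,1,0],[1,1,0],[1,1,0],[1,1,0],[1,1,0]],"rotation":[[0,0,0.499],[0,0,0.499],[0,0,0.499],[0,0,0.499],[0,0,0.499],[0,0,0.499],[0,0,0.499],[0,0,0.499],[0,0,0.499],[0,0,0.499]],"gripper":[-1,-1,-1,-1,-1,-1,-1,-1,-1,-1]}' 30
python3 -m jog '{"linear":[[0.1,-0.7,0],[0.1,-0.95,0]],"rotation":[[0,0,0],[0,0,0]],"gripper":[-1,-1]}'
python3 -m jog '{"linear":[[0.1,-0.7,0],[0.1,-0.95,0],[0.1,-0.95,0]],"rotation":[[0,0,0],[0,0,0],[0,0,0]],"gripper":[-1,-1,-1]}'
python3 -c "
from h import *
to(460.3,393.5,4.5,161.2)"
```

```text
t: 1.35
position: [0.2526, 0.4892, 0.2221]
ee_rot: [[-0.321, -0.947, -0.0], [-0.947, 0.321, -0.001], [0.001, 0.0, -1.0]]
force: [-0.1, 0.9, -0.7]
grip_width: 0.0871
grip_force: 0.0
t: 1.6
position: [0.3233, 0.4563, 0.2223]
ee_rot: [[-0.322, -0.947, -0.0], [-0.947, 0.322, -0.001], [0.001, -0.0, -1.0]]
force: [-0.4, 0.2, -0.7]
grip_width: 0.0873
grip_force: 0.0
t: 1.98
position: [0.3923, 0.425, 0.2221]
ee_rot: [[-0.324, -0.946, -0.0], [-0.946, 0.324, -0.0], [0.0, 0.0, -1.0]]
force: [-1.2, 0.6, 0.2]
grip_width: 0.087
grip_force: 0.0
t 1.98 pos [392.3 425.  222.1] psi 161.1 lin [ 0.096 -0.933  2.72 ] rot [ 0.0001 -0.0001 -0.0005] F [-1.2  0.6  0.2] grip 87.0 0.0
```

```bash
python3 -m jog '{"linear":[[0.1,-0.5,0.3],[0.1,-0.93,0.9],[0.1,-0.93,0.9]],"rotation":[[0,0,0],[0,0,0],[0,0,0]],"gripper":[-1,-1,-1]}'
python3 -m jog '{"linear":[[0,0,0.6],[0,0,0.9],[0,0,0.9]],"rotation":[[0,0,0],[0,0,0],[0,0,0]],"gripper":[-1,-1,-1]}'
python3 -m jog '{"linear":[[0,0,0.4],[0,0,0.7],[0,0,0.87],[0,0,0.91],[0,0,0.91]],"rotation":[[0,0,0],[0,0,0],[0,0,0],[0,0,0],[0,0,0]],"gripper":[-1,-1,-1,-1,-1]}'
python3 -c "
from h import *
to(460.3,393.5,4.5,161.2)"
```

```text
t: 2.35
position: [0.458, 0.3918, 0.146]
ee_rot: [[-0.324, -0.946, -0.006], [-0.946, 0.324, -0.007], [0.008, 0.004, -1.0]]
force: [0.3, -0.4, 1.3]
grip_width: 0.0874
grip_force: 0.0
t: 2.72
position: [0.4578, 0.3943, 0.0779]
ee_rot: [[-0.32, -0.947, -0.002], [-0.947, 0.32, -0.002], [0.003, 0.001, -1.0]]
force: [-0.5, 0.9, 0.8]
grip_width: 0.0869
grip_force: 0.0
t: 3.35
position: [0.4597, 0.3947, 0.0069]
ee_rot: [[-0.321, -0.947, 0.001], [-0.947, 0.321, 0.002], [-0.002, -0.001, -1.0]]
force: [0.7, -0.5, 0.6]
grip_width: 0.0869
grip_force: 0.0
t 3.35 pos [459.7 394.7   6.9] psi 161.3 lin [ 0.012 -0.012  0.03 ] rot [-0.0002  0.0006  0.0003] F [ 0.7 -0.5  0.6] grip 86.9 0.0
```

```bash
python3 -m jog '{"linear":[[0,0,0.01],[0,0,0.01],[0,0,0.01],[0,0,0.01],[0,0,0.01],[0,0,0.01],[0,0,0.01],[0,0,0.01]],"rotation":[[0,0,0],[0,0,0],[0,0,0],[0,0,0],[0,0,0],[0,0,0],[0,0,0],[0,0,0]],"gripper":[1,1,1,1,1,1,1,1]}' 30
python3 -c "
from h import *
to(460,394,200,161.2)"
```

```text
t: 4.35
position: [0.4593, 0.3938, 0.005]
ee_rot: [[-0.322, -0.947, 0.0], [-0.947, 0.322, -0.0], [0.0, -0.0, -1.0]]
force: [0.6, -0.1, 0.7]
grip_width: 0.0447
grip_force: 30.0
t 4.35 pos [459.3 393.8   5. ] psi 161.2 lin [-0.005 -0.008 -2.438] rot [-0.     -0.      0.0002] F [ 0.6 -0.1  0.7] grip 44.7 30.0
```

```bash
python3 -m jog '{"linear":[[0,0,-0.3],[0,0,-0.9],[0,0,-0.9]],"rotation":[[0,0,0],[0,0,0],[0,0,0]],"gripper":[1,1,1]}'
python3 -m jog '{"linear":[[0.4,-0.1,-0.7],[0.88,-0.33,-1],[0.88,-0.33,-1]],"rotation":[[0,0,0],[0,0,-0.017],[0,0,-0.017]],"gripper":[1,1,1]}'
python3 -m jog '{"linear":[[0.5,-0.18,0],[0.95,-0.33,0]],"rotation":[[0,0,0],[0,0,0]],"gripper":[1,1]}'
python3 -m jog '{"linear":[[0.5,-0.18,0],[0.95,-0.33,0]],"rotation":[[0,0,0],[0,0,0]],"gripper":[1,1]}'
python3 -m jog '{"linear":[[0.5,-0.18,0],[0.95,-0.33,0]],"rotation":[[0,0,0],[0,0,0]],"gripper":[1,1]}'
python3 -m jog '{"linear":[[0.5,-0.18,0],[0.95,-0.33,0]],"rotation":[[0,0,0],[0,0,0]],"gripper":[1,1]}'
python3 -m jog '{"linear":[[0.5,-0.18,0],[0.95,-0.33,0]],"rotation":[[0,0,0],[0,0,0]],"gripper":[1,1]}'
python3 -c "
from h import *
to(477.8,-208.7,90,164.25)"
```

```text
t: 4.72
position: [0.4611, 0.3961, 0.081]
ee_rot: [[-0.321, -0.947, 0.006], [-0.947, 0.321, 0.007], [-0.008, -0.003, -1.0]]
force: [0.1, 0.4, -1.4]
grip_width: 0.045
grip_force: 30.0
t: 5.1
position: [0.462, 0.3171, 0.1586]
ee_rot: [[-0.273, -0.962, 0.002], [-0.962, 0.273, 0.002], [-0.003, -0.001, -1.0]]
force: [0.2, 0.5, -0.5]
grip_width: 0.0446
grip_force: 30.0
t: 5.35
position: [0.4656, 0.2375, 0.1552]
ee_rot: [[-0.271, -0.963, -0.002], [-0.963, 0.271, -0.002], [0.002, 0.002, -1.0]]
force: [1.0, -0.7, -1.1]
grip_width: 0.0443
grip_force: 30.0
t: 5.6
position: [0.4705, 0.1569, 0.1554]
ee_rot: [[-0.271, -0.963, -0.002], [-0.963, 0.271, -0.001], [0.002, 0.002, -1.0]]
force: [0.3, -0.7, -1.2]
grip_width: 0.0445
grip_force: 30.0
t: 5.85
position: [0.4754, 0.0767, 0.1554]
ee_rot: [[-0.271, -0.963, -0.002], [-0.963, 0.271, -0.001], [0.001, 0.002, -1.0]]
force: [0.1, 0.0, -1.1]
grip_width: 0.0448
grip_force: 30.0
t: 6.1
position: [0.4803, -0.0035, 0.1555]
ee_rot: [[-0.271, -0.963, -0.002], [-0.963, 0.271, -0.0], [0.001, 0.002, -1.0]]
force: [0.4, 0.2, -0.2]
grip_width: 0.0449
grip_force: 30.0
t: 6.35
position: [0.4852, -0.0837, 0.1554]
ee_rot: [[-0.271, -0.962, -0.003], [-0.962, 0.271, 0.0], [0.001, 0.002, -1.0]]
force: [-0.3, 0.5, -1.3]
grip_width: 0.0448
grip_force: 30.0
t 6.35 pos [485.2 -83.7 155.4] psi 164.3 lin [ 1.528 -0.336  0.817] rot [ 0.0008 -0.0002  0.0001] F [-0.3  0.5 -1.3] grip 44.8 30.0
```

```bash
python3 -m jog '{"linear":[[0.4,-0.1,0],[0.74,-0.17,0],[0.74,-0.17,0]],"rotation":[[0,0,0],[0,0,0],[0,0,0]],"gripper":[1,1,1]}'
python3 -m jog '{"linear":[[0.4,-0.1,0],[0.74,-0.17,0.4],[0.74,-0.17,0.81],[0.74,-0.17,0.81],[0.74,-0.17,0.81],[0.74,-0.17,0.81]],"rotation":[[0,0,0],[0,0,0],[0,0,0],[0,0,0],[0,0,0],[0,0,0]],"gripper":[1,1,1,1,1,1]}'
python3 - <<'E'
from h import *
to(477.8,-208.7,45,164.25)
S=[snapshot("side"),snapshot("top")]
np.savez("side1.npz",**S[0]);np.savez("top1.npz",**S[1])
a=cv2.resize(S[0]["color"][240:330,350:480],None,fx=6,fy=6,interpolation=cv2.INTER_CUBIC)
cv2.imwrite("pics/side1.png",a)
E
```

```text
t: 6.72
position: [0.4821, -0.1443, 0.1553]
ee_rot: [[-0.274, -0.962, -0.003], [-0.962, 0.274, 0.0], [0.0, 0.003, -1.0]]
force: [-0.5, 0.1, -0.4]
grip_width: 0.0449
grip_force: 30.0
t: 7.48
position: [0.4812, -0.2037, 0.0936]
ee_rot: [[-0.27, -0.963, 0.003], [-0.963, 0.27, -0.0], [-0.0, -0.003, -1.0]]
force: [-0.5, -0.4, -0.4]
grip_width: 0.0448
grip_force: 30.0
t 7.47 pos [ 481.2 -203.7   93.6] psi 164.4 lin [0.071 0.025 0.607] rot [-0.0009  0.0001  0.0006] F [-0.5 -0.4 -0.4] grip 44.8 30.0
```

View pics/side1.png

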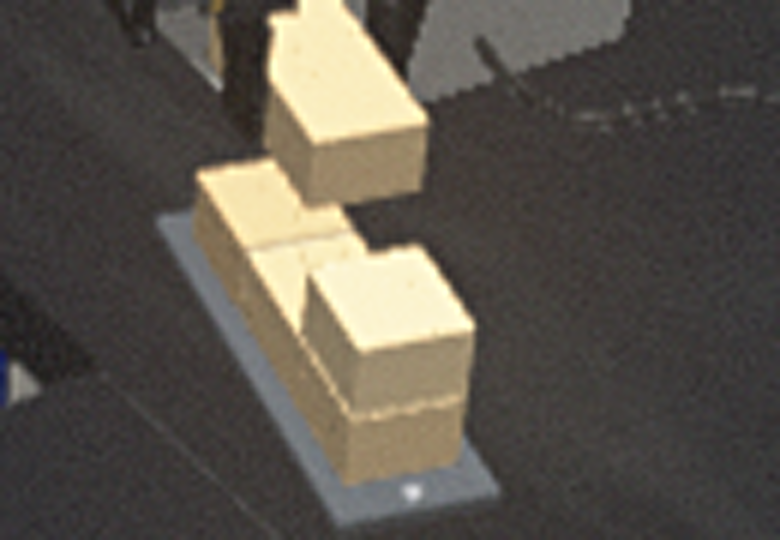

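The side crop shows the held brick level and parallel to the wall. Its near top corners are at crop (313,142) and (427,122), against (361,350) and (474,325) for the laid upper half.

```bash
cat >> h.py <<'E'
W0=np.array([470.9,-233.2]);wa=np.radians(-15.75)
WX=np.array([np.cos(wa),np.sin(wa)]);WY=np.array([-np.sin(wa),np.cos(wa)])
def wl(p): p=np.atleast_2d(p)[:,:2]-W0; return np.c_[p@WX,p@WY].round(1)
def cp(d,c,o,f,z): return wl(ray(d,(np.array(c)+.5)/f-.5+np.array(o),z)*1000)
E
python3 - <<'E'
from h import *
d=dict(np.load("side1.npz"))
print("tcp",wl(manip.state()["position"]*1000))
print("held",cp(d,[(313,142),(427,122)],(350,240),6,.1206).tolist())
print("held bottom",cp(d,[(318,207),(424,188)],(350,240),6,.0886).tolist())
print("halfup",cp(d,[(361,350),(474,325),(306,266),(420,246)],(350,240),6,.072).tolist())
print("low",cp(d,[(197,172),(272,158)],(350,240),6,.040).tolist())
t=dict(np.load("top1.npz"))
cv2.imwrite("pics/top1.png",cv2.resize(t["color"][180:270,340:470],None,fx=6,fy=6,interpolation=cv2.INTER_CUBIC))
E
```

```text
tcp [[ 1.5 30.9]]
held [[-19.3, -16.5], [24.3, -16.5]]
held bottom [[-13.4, -13.8], [27.7, -13.8]]
halfup [[-21.1, -73.7], [22.4, -71.9], [-21.3, -25.0], [22.7, -25.5]]
low [[-21.1, 77.4], [10.1, 77.9]]
```

View pics/top1.png

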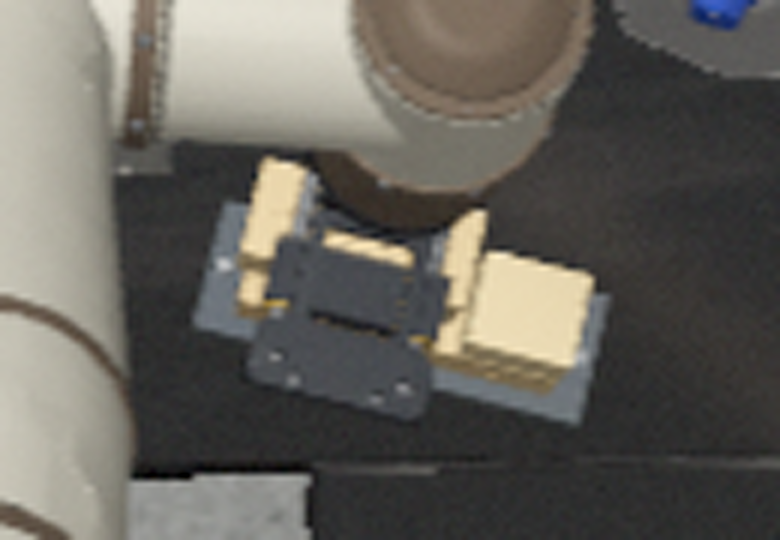

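The top view shows the gripper over the brick, with the wall visible on both sides. I'll check the held brick's tilt from depth.

Run:
```python
from h import *
for n in("side1","top1"):
    d=dict(np.load(n+".npz"));P=cloud(d)*1000;ok=d["range_z"]>0
    m=cream(d).astype(bool)&ok
    p=P[m];w=wl(p);z=p[:,2]
    g=d["color"].max(2)[m]
    s=(abs(w[:,0])<30)&(w[:,1]>-90)&(w[:,1]<90)
    sel=s&(z>107)&(z<140)&(g>215)
    A=np.c_[w[sel],np.ones(sel.sum())];c=np.linalg.lstsq(A,z[sel],rcond=None)[0]
    r=z[sel]-A@c;k=abs(r)<6;c=np.linalg.lstsq(A[k],z[sel][k],rcond=None)[0]
    print(n,"held",sel.sum(),c[:2].round(3),"z at y=-15,31,80:",[round(float(c[2]+c[1]*y),1) for y in(-15,31,80)],r.std())
    for zz,(a,b) in((72,(-73,-29)),(40,(-5,70))):
        q=s&(abs(z-zz)<8)&(w[:,1]>a)&(w[:,1]<b)&(g>215)
        A=np.c_[w[q],np.ones(q.sum())];c=np.linalg.lstsq(A,z[q],rcond=None)[0];print(zz,q.sum(),c[:2].round(3),z[q].mean().round(1))
```

```text
side1 held 406 [-0.002 -0.007] z at y=-15,31,80: [122.1, 121.8, 121.4] 1.665638111770113
72 271 [-0.01  -0.009] 73.3
40 303 [-0.003 -0.01 ] 41.2
top1 held 149 [-0.068 -0.011] z at y=-15,31,80: [121.3, 120.7, 120.2] 2.881468371183922
72 240 [-0.015 -0.008] 71.6
40 2 [-1.168  0.307] 36.9
```

```bash
python3 -m jog '{"linear":[[0,0.02,0.1],[0,0.02,0.3],[0,0.02,0.42],[0,0.02,0.45],[0,0.02,0.45],[0,0.02,0.45]],"rotation":[[0,0,0],[0,0,0],[0,0,0],[0,0,0],[0,0,0],[0,0,0]],"gripper":[1,1,1,1,1,1]}'
python3 -c "
from h import *
d=snapshot('side')
to(*(W0+WX*-0.2+WY*25.2),46,164.25);print(wl(manip.state()['position']*1000))
np.savez('side2.npz',**d);cv2.imwrite('pics/side2.png',cv2.resize(d['color'][240:330,350:480],None,fx=6,fy=6,interpolation=cv2.INTER_CUBIC))"
```

```text
t: 8.32
position: [0.4787, -0.2038, 0.0566]
ee_rot: [[-0.271, -0.963, 0.001], [-0.963, 0.271, -0.0], [-0.0, -0.001, -1.0]]
force: [-0.6, 0.8, -2.0]
grip_width: 0.0449
grip_force: 30.0
t 8.38 pos [ 478.7 -203.8   56.6] psi 164.3 lin [ 0.065 -0.003  0.133] rot [-0.0003  0.      0.0002] F [ 0.3  0.3 -1.2] grip 45.0 30.0
[[-0.5 30.4]]
```

View pics/side2.png

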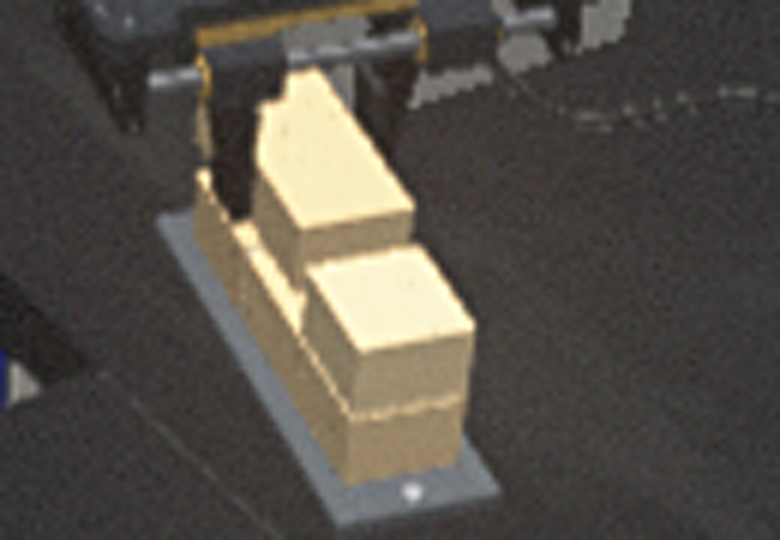

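The brick is now about 11 mm above its seat, with near top corners at crop (300,228) and (413,208) and a visible gap to the half brick.

```bash
python3 -c "
from h import *
d=dict(np.load('side2.npz'))
print(cp(d,[(300,228),(413,208)],(350,240),6,.0836))"
python3 -m jog '{"linear":[[0,0,0.05],[0,0,0.1],[0,0,0.12],[0,0,0.12],[0,0,0.12]],"rotation":[[0,0,0],[0,0,0],[0,0,0],[0,0,0],[0,0,0]],"gripper":[1,1,1,1,1]}'
python3 -c "
from h import *
to(*(W0+WX*-0.2+WY*25.2),45,164.25);print(wl(manip.state()['position']*1000))"
```

```text
[[-21.5 -17.5]
 [ 22.2 -17.7]]
t: 9.0
position: [0.4785, -0.2037, 0.0466]
ee_rot: [[-0.271, -0.963, 0.0], [-0.963, 0.271, -0.0], [0.0, -0.0, -1.0]]
force: [1.2, -0.3, -1.5]
grip_width: 0.0447
grip_force: 30.0
t 9.00 pos [ 478.5 -203.7   46.6] psi 164.3 lin [ 0.065 -0.007  0.02 ] rot [-0.0001 -0.      0.0002] F [ 1.2 -0.3 -1.5] grip 44.7 30.0
[[-0.7 30.4]]
```

```bash
python3 -m jog '{"linear":[[0.03,-0.006,0],[0.06,-0.006,0],[0.061,-0.006,0],[0.061,-0.006,0.01],[0.061,-0.006,0.02],[0.061,-0.006,0.02],[0.061,-0.006,0.02]],"rotation":[[0,0,0],[0,0,0],[0,0,0],[0,0,0],[0,0,0],[0,0,0],[0,0,0]],"gripper":[1,1,1,1,1,1,1]}'
python3 -c "
from h import *
to(*(W0+WX*0+WY*25.5),45,164.25);print(wl(manip.state()['position']*1000))"
```

```text
t: 9.88
position: [0.4775, -0.2085, 0.045]
ee_rot: [[-0.271, -0.963, 0.0], [-0.963, 0.271, 0.0], [-0.0, -0.0, -1.0]]
force: [0.4, -0.0, -1.0]
grip_width: 0.045
grip_force: 30.0
t 9.88 pos [ 477.5 -208.5   45. ] psi 164.3 lin [ 0.    -0.004 -0.001] rot [-0.      0.      0.0002] F [ 0.4 -0.  -1. ] grip 45.0 30.0
[[-0.3 25.5]]
```

```bash
python3 -m jog '{"linear":[[0,0,0.01],[0,0,0.015],[0,0,0.015]],"rotation":[[0,0,0],[0,0,0],[0,0,0]],"gripper":[1,1,1]}' 30
python3 -m jog '{"linear":[[0,0,0],[0,0,0],[0,0,0],[0,0,0],[0,0,0],[0,0,0]],"rotation":[[0,0,0],[0,0,0],[0,0,0],[0,0,0],[0,0,0],[0,0,0]],"gripper":[-0.6,-0.6,-1,-1,-1,-1]}'
python3 -m jog '{"linear":[[0,0,-0.2],[0,0,-0.7],[0,0,-1],[0,0,-1]],"rotation":[[0,0,0],[0,0,0],[0,0,0],[0,0,0]],"gripper":[-1,-1,-1,-1]}'
python3 -m jog '{"linear":[[-0.2,0,-0.5],[-0.9,0,-0.6],[-0.9,0,-0.6]],"rotation":[[0,0,0],[0,0,0],[0,0,0]],"gripper":[-1,-1,-1]}'
python3 -c "
from h import *
d=snapshot('side');np.savez('side3.npz',**d);cv2.imwrite('pics/side3.png',cv2.resize(d['color'][240:330,350:480],None,fx=6,fy=6,interpolation=cv2.INTER_CUBIC))
to(456.6,258.6,165,204.7)"
```

```text
t: 10.25
position: [0.4775, -0.2085, 0.0449]
ee_rot: [[-0.27, -0.963, 0.0], [-0.963, 0.27, -0.0], [0.0, -0.0, -1.0]]
force: [-3.0, 1.7, 6.4]
grip_width: 0.0446
grip_force: 30.0
t: 11.0
position: [0.4775, -0.2086, 0.0437]
ee_rot: [[-0.271, -0.963, -0.0], [-0.963, 0.271, 0.0], [0.0, 0.0, -1.0]]
force: [-0.4, -0.5, 0.2]
grip_width: 0.0858
grip_force: 0.0
t: 11.5
position: [0.4789, -0.2087, 0.1257]
ee_rot: [[-0.271, -0.963, 0.005], [-0.963, 0.271, -0.001], [-0.001, -0.005, -1.0]]
force: [0.4, 0.5, 0.0]
grip_width: 0.0871
grip_force: 0.0
t: 11.88
position: [0.4977, -0.1368, 0.1715]
ee_rot: [[-0.267, -0.964, 0.0], [-0.964, 0.267, 0.001], [-0.001, -0.0, -1.0]]
force: [-0.2, 0.2, -0.2]
grip_width: 0.0868
grip_force: 0.0
t 11.93 pos [ 496.8 -137.9  170.8] psi 164.4 lin [-4.64   1.814  0.076] rot [ 5.000e-04  2.000e-04 -2.238e-01] F [ 0.   0.4 -0. ] grip 87.2 0.0
```

View pics/side3.png

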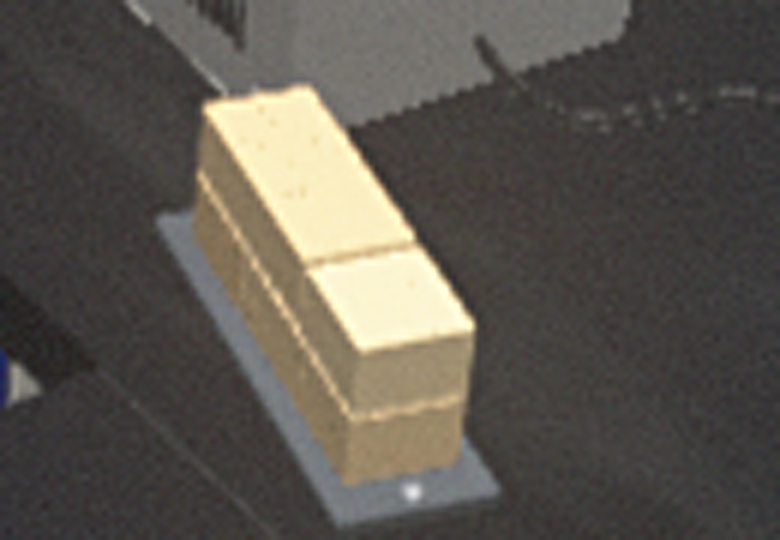

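The second course is complete: the brick sits flush, the joint near (360,255) is narrow, and faces and ends line up.

```bash
python3 -m jog '{"linear":[[-0.5,0.18,0],[-0.93,0.36,0]],"rotation":[[0,0,0],[0,0,0]],"gripper":[-1,-1]}'
python3 -m jog '{"linear":[[-0.5,0.18,0],[-0.93,0.36,0]],"rotation":[[0,0,0],[0,0,0]],"gripper":[-1,-1]}'
python3 -m jog '{"linear":[[-0.5,0.18,0],[-0.93,0.36,0]],"rotation":[[0,0,0],[0,0,0]],"gripper":[-1,-1]}'
python3 -m jog '{"linear":[[-0.5,0.18,0],[-0.93,0.36,0]],"rotation":[[0,0,0],[0,0,0]],"gripper":[-1,-1]}'
python3 -m jog '{"linear":[[-0.5,0.18,0],[-0.92,0.37,0],[-0.92,0.37,0],[-0.92,0.37,0.3],[-0.92,0.37,0.6],[-0.92,0.37,0.8],[-0.92,0.37,0.8]],"rotation":[[0,0,-0.05],[0,0,-0.1],[0,0,-0.16],[0,0,-0.21],[0,0,-0.224],[0,0,-0.224],[0,0,-0.224]],"gripper":[-1,-1,-1,-1,-1,-1,-1]}'
python3 -c "
from h import *
to(456.6,258.6,5,204.7)"
```

```text
t: 12.18
position: [0.4883, -0.0599, 0.1702]
ee_rot: [[-0.273, -0.962, -0.003], [-0.962, 0.273, -0.0], [0.001, 0.003, -1.0]]
force: [-0.0, 0.5, 0.2]
grip_width: 0.0869
grip_force: 0.0
t: 12.42
position: [0.4809, 0.0198, 0.1704]
ee_rot: [[-0.272, -0.962, -0.003], [-0.962, 0.272, -0.001], [0.002, 0.002, -1.0]]
force: [-0.1, -1.0, -0.4]
grip_width: 0.0873
grip_force: 0.0
t: 12.68
position: [0.4735, 0.0992, 0.1704]
ee_rot: [[-0.272, -0.962, -0.002], [-0.962, 0.272, -0.001], [0.002, 0.002, -1.0]]
force: [0.2, 0.3, 0.2]
grip_width: 0.0873
grip_force: 0.0
t: 12.92
position: [0.4661, 0.1785, 0.1703]
ee_rot: [[-0.272, -0.962, -0.002], [-0.962, 0.272, -0.002], [0.002, 0.002, -1.0]]
force: [0.8, 0.5, 0.0]
grip_width: 0.0868
grip_force: 0.0
t: 13.8
position: [0.4571, 0.2553, 0.1053]
ee_rot: [[0.415, -0.91, -0.004], [-0.91, -0.415, -0.004], [0.002, 0.006, -1.0]]
force: [0.6, 0.2, -0.1]
grip_width: 0.0868
grip_force: 0.0
t 13.80 pos [457.1 255.3 105.3] psi -155.5 lin [-0.043 -0.018  1.254] rot [ 0.0018 -0.0006 -0.001 ] F [ 0.6  0.2 -0.1] grip 86.8 0.0
```

```bash
python3 -m jog '{"linear":[[-0.04,-0.01,0.3],[-0.04,-0.01,0.7],[-0.04,-0.01,0.7]],"rotation":[[0,0,0],[0,0,0],[0,0,0]],"gripper":[-1,-1,-1]}'
python3 -m jog '{"linear":[[0,0,0.2],[0,0,0.4],[0,0,0.5],[0,0,0.52],[0,0,0.52]],"rotation":[[0,0,0],[0,0,0],[0,0,0],[0,0,0],[0,0,0]],"gripper":[-1,-1,-1,-1,-1]}'
python3 -c "
from h import *
to(456.6,258.6,5,204.7)"
```

```text
t: 14.18
position: [0.4565, 0.2589, 0.0501]
ee_rot: [[0.415, -0.91, -0.004], [-0.91, -0.415, -0.004], [0.002, 0.005, -1.0]]
force: [0.6, -0.5, 0.6]
grip_width: 0.087
grip_force: 0.0
t: 14.8
position: [0.458, 0.2609, 0.0109]
ee_rot: [[0.416, -0.909, 0.001], [-0.909, -0.416, 0.001], [-0.0, -0.001, -1.0]]
force: [0.1, -0.9, -0.1]
grip_width: 0.0869
grip_force: 0.0
t 14.80 pos [458.  260.9  10.9] psi -155.4 lin [0.019 0.028 0.074] rot [-0.0004  0.0001 -0.0005] F [ 0.1 -0.9 -0.1] grip 86.9 0.0
```

```bash
python3 -m jog '{"linear":[[0.02,0.02,0.05],[0.02,0.02,0.055],[0.02,0.02,0.055],[0.02,0.02,0.055]],"rotation":[[0,0,0],[0,0,0],[0,0,0],[0,0,0]],"gripper":[-1,-1,-1,-1]}'
python3 -m jog '{"linear":[[0,0,0],[0,0,0],[0,0,0],[0,0,0],[0,0,0],[0,0,0],[0,0,0]],"rotation":[[0,0,0],[0,0,0],[0,0,0],[0,0,0],[0,0,0],[0,0,0],[0,0,0]],"gripper":[1,1,1,1,1,1,1]}' 30
python3 -c "
from h import *
to(456.6,258.6,5,204.7)"
```

```text
t: 15.3
position: [0.4568, 0.2585, 0.0058]
ee_rot: [[0.416, -0.909, 0.0], [-0.909, -0.416, 0.0], [-0.0, -0.0, -1.0]]
force: [0.0, 0.4, -0.1]
grip_width: 0.0869
grip_force: 0.0
t: 16.18
position: [0.4566, 0.2583, 0.0057]
ee_rot: [[0.416, -0.909, -0.0], [-0.909, -0.416, -0.0], [0.0, 0.0, -1.0]]
force: [-0.7, -0.9, -0.1]
grip_width: 0.0447
grip_force: 30.0
t 16.18 pos [456.6 258.3   5.7] psi -155.4 lin [-0.003 -0.001  0.009] rot [ 0.0001 -0.     -0.0005] F [-0.7 -0.9 -0.1] grip 44.7 30.0
```

```bash
python3 -m jog '{"linear":[[0,0,-0.3],[0,0,-0.9],[0,0,-1]],"rotation":[[0,0,0],[0,0,0],[0,0,0]],"gripper":[1,1,1]}'
python3 -m jog '{"linear":[[0,0,-0.5],[0,0,-1],[0,0,-1],[0,0,-1],[0,0,-1],[0,0,-1]],"rotation":[[0,0,0.05],[0,0,0.1],[0,0,0.16],[0,0,0.21],[0,0,0.224],[0,0,0.224]],"gripper":[1,1,1,1,1,1]}'
python3 -m jog '{"linear":[[0.5,-0.15,0],[0.95,-0.28,0]],"rotation":[[0,0,0],[0,0,0]],"gripper":[1,1]}'
python3 -m jog '{"linear":[[0.5,-0.15,0],[0.95,-0.28,0]],"rotation":[[0,0,0],[0,0,0]],"gripper":[1,1]}'
python3 -m jog '{"linear":[[0.5,-0.15,0],[0.95,-0.28,0]],"rotation":[[0,0,0],[0,0,0]],"gripper":[1,1]}'
python3 -m jog '{"linear":[[0.5,-0.15,0],[0.95,-0.28,0]],"rotation":[[0,0,0],[0,0,0]],"gripper":[1,1]}'
python3 -m jog '{"linear":[[0.5,-0.15,0],[0.95,-0.28,0],[0.95,-0.28,0]],"rotation":[[0,0,0],[0,0,0],[0,0,0]],"gripper":[1,1,1]}'
python3 -c "
from h import *
to(464,-257.7,105,164.25)
P=cloud(dict(np.load('top0.npz')))*1000;w=wl(P.reshape(-1,3));z=P.reshape(-1,3)[:,2]
for lo in (100,140):
  s=(z>lo)&(abs(w[:,0])<130)&(w[:,1]<130)&(w[:,1]>-120);print(lo,s.sum(),w[s][:,0].min() if s.any() else '')"
```

```text
t: 16.55
position: [0.4584, 0.2599, 0.0888]
ee_rot: [[0.417, -0.909, 0.005], [-0.909, -0.417, 0.005], [-0.002, -0.007, -1.0]]
force: [-0.6, -0.7, -1.8]
grip_width: 0.0449
grip_force: 30.0
t: 17.3
position: [0.4562, 0.258, 0.1647]
ee_rot: [[-0.271, -0.963, -0.002], [-0.963, 0.271, -0.001], [0.001, 0.001, -1.0]]
force: [-0.7, 1.5, -1.1]
grip_width: 0.0447
grip_force: 30.0
t: 17.55
position: [0.4572, 0.1782, 0.1649]
ee_rot: [[-0.269, -0.963, -0.001], [-0.963, 0.269, -0.001], [0.001, 0.001, -1.0]]
force: [0.8, 0.3, -0.8]
grip_width: 0.0454
grip_force: 30.0
t: 17.8
position: [0.4582, 0.0986, 0.1652]
ee_rot: [[-0.27, -0.963, -0.001], [-0.963, 0.27, -0.0], [0.001, 0.001, -1.0]]
force: [0.6, 0.3, -1.0]
grip_width: 0.0447
grip_force: 30.0
t: 18.05
position: [0.4592, 0.0193, 0.1653]
ee_rot: [[-0.27, -0.963, -0.001], [-0.963, 0.27, -0.0], [0.0, 0.001, -1.0]]
force: [0.8, 0.1, -1.2]
grip_width: 0.045
grip_force: 30.0
t: 18.3
position: [0.4602, -0.0598, 0.1653]
ee_rot: [[-0.27, -0.963, -0.001], [-0.963, 0.27, 0.0], [0.0, 0.001, -1.0]]
force: [0.3, 0.3, -1.7]
grip_width: 0.0447
grip_force: 30.0
t: 18.68
position: [0.461, -0.1395, 0.165]
ee_rot: [[-0.274, -0.962, -0.001], [-0.962, 0.274, 0.0], [0.0, 0.001, -1.0]]
force: [0.0, 0.3, -1.7]
grip_width: 0.0449
grip_force: 30.0
t 18.68 pos [ 461.  -139.5  165. ] psi 164.1 lin [ 1.411 -0.442  0.75 ] rot [ 0.0004 -0.0001 -0.0008] F [ 0.   0.3 -1.7] grip 44.9 30.0
100 29 38.8
140 15 125.1
```

```bash
python3 -m jog '{"linear":[[0.4,-0.1,0],[0.7,-0.22,0],[0.7,-0.22,0]],"rotation":[[0,0,0],[0,0,0],[0,0,0]],"gripper":[1,1,1]}'
python3 -m jog '{"linear":[[0.4,-0.1,0],[0.71,-0.22,0.3],[0.71,-0.22,0.7],[0.71,-0.22,0.8],[0.71,-0.22,0.8],[0.71,-0.22,0.8],[0.71,-0.22,0.8]],"rotation":[[0,0,0],[0,0,0],[0,0,0],[0,0,0],[0,0,0],[0,0,0],[0,0,0]],"gripper":[1,1,1,1,1,1,1]}'
python3 -c "
from h import *
d=snapshot('side')
to(*(W0+WY*-25.5),77.7,164.25);print(wl(manip.state()['position']*1000))
np.savez('side4.npz',**d);cv2.imwrite('pics/side4.png',cv2.resize(d['color'][220:330,350:480],None,fx=5.4,fy=5.4,interpolation=cv2.INTER_CUBIC))"
```

```text
t: 19.05
position: [0.4633, -0.1967, 0.1652]
ee_rot: [[-0.272, -0.962, -0.001], [-0.962, 0.272, 0.0], [-0.0, 0.001, -1.0]]
force: [0.0, 0.6, -0.7]
grip_width: 0.0447
grip_force: 30.0
t: 19.92
position: [0.4658, -0.2557, 0.1029]
ee_rot: [[-0.27, -0.963, 0.002], [-0.963, 0.27, -0.001], [-0.0, -0.002, -1.0]]
force: [-0.6, 0.3, -0.3]
grip_width: 0.0444
grip_force: 30.0
t 19.98 pos [ 465.6 -255.7  102.7] psi 164.3 lin [0.03  0.013 0.313] rot [-0.0006  0.      0.0003] F [-0.9 -0.7 -0.9] grip 44.9 30.0
[[  1.  -23.1]]
```

View pics/side4.png

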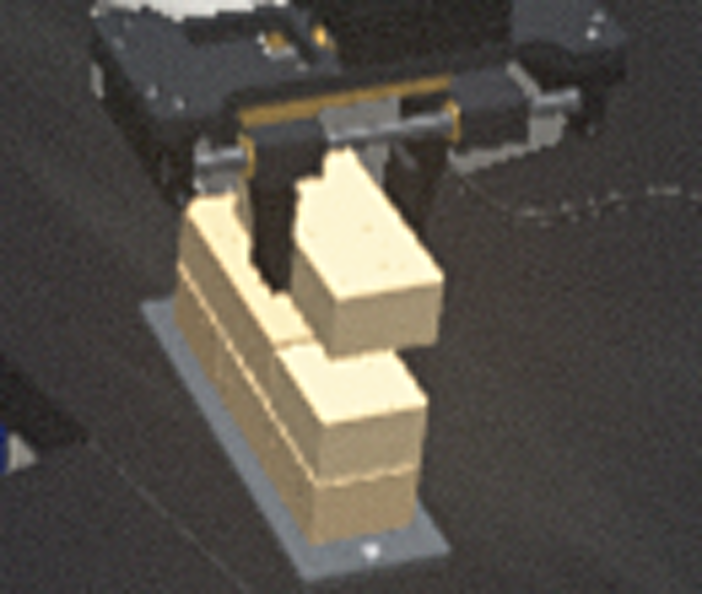

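The brick is held level over the wall, with near top corners at crop (334,299) and (441,274).

```bash
python3 -c "
from h import *
d=dict(np.load('side4.npz'))
print(cp(d,[(334,299),(441,274)],(350,220),5.4,.129),cp(d,[(326,423),(427,402)],(350,220),5.4,.072))"
python3 -m jog '{"linear":[[0.02,0.01,0.1],[0.02,0.01,0.2],[0.02,0.01,0.25],[0.02,0.01,0.25],[0.02,0.01,0.25],[0.02,0.01,0.25]],"rotation":[[0,0,0],[0,0,0],[0,0,0],[0,0,0],[0,0,0],[0,0,0]],"gripper":[1,1,1,1,1,1]}'
python3 -c "
from h import *
to(*(W0+WY*-25.5),77.7,164.25);print(wl(manip.state()['position']*1000))"
```

```text
[[-20.9 -69.6]
 [ 24.5 -66.3]] [[-20.7 -73.9]
 [ 22.2 -72.8]]
t: 20.72
position: [0.464, -0.2572, 0.082]
ee_rot: [[-0.271, -0.963, 0.001], [-0.963, 0.271, -0.0], [0.0, -0.001, -1.0]]
force: [0.3, -0.5, -0.8]
grip_width: 0.0448
grip_force: 30.0
t 20.73 pos [ 464.  -257.2   82. ] psi 164.3 lin [ 0.006 -0.002  0.054] rot [-0.0002 -0.      0.0002] F [ 0.3 -0.5 -0.8] grip 44.8 30.0
[[ -0.1 -25. ]]
```

```bash
cat >> h.py <<'E'
def pj(d,p):
    E=np.linalg.inv(d["extrinsics"]);q=E[:3,:3]@np.asarray(p)+E[:3,3]
    return np.array([d["cx"]+d["fx"]*q[0]/-q[2],d["cy"]-d["fy"]*q[1]/-q[2]])
def wp(x,y,z): return np.r_[W0+WX*x+WY*y,z]/1000
def endedge(d,y,z,x0=-15,x1=15,horiz=False):
    """sub-pixel position of a bright/dark edge expected at wall y (or wall x if horiz), height z(mm); returns measured offsets"""
    g=cv2.GaussianBlur(d["color"].max(2).astype(np.float32),(0,0),.6);o=[]
    for x in np.linspace(x0,x1,16):
        s=np.arange(-7,7,.25)
        P=[wp(y+k,x,z) if horiz else wp(x,y+k,z) for k in s]
        uv=np.float32([pj(d,p) for p in P])
        v=cv2.remap(g,uv[:,0].copy(),uv[:,1].copy(),cv2.INTER_LINEAR).ravel()
        e=abs(np.gradient(v)); k=e.argmax(); 
        w=slice(max(k-5,0),k+6); o.append((s[w]*e[w]).sum()/e[w].sum())
    return np.round(np.median(o),2),np.round(np.std(o),2)
E
python3 - <<'E'
from h import *
d=snapshot("side");np.savez("side5.npz",**d)
s=manip.state();print(wl(s["position"]*1000),s["position"][2])
print("held end vs -75.5",endedge(d,-75.5,108.3),"held x- edge",endedge(d,-22.5,108.3,-60,-40,True))
print("held x+ edge",endedge(d,22.5,108.3,-60,-40,True))
print("halfup end",endedge(d,-75.5,72),"x-",endedge(d,-22.5,72,-70,-50,True),"low end",endedge(d,-75.5,40),)
d=dict(np.load("side4.npz"));print("prev held end vs -73.1",endedge(d,-73.1,129))
print("prev halfup",endedge(d,-75.5,72),"x-",endedge(d,-22.5,72,-70,-50,True))
d=dict(np.load("side3.npz"));print("long2 other end",endedge(d,75.5,72),"x-",endedge(d,-22.5,72,0,60,True),"x- half",endedge(d,-22.5,72,-70,-35,True),"x+",endedge(d,22.5,72,0,60,True),endedge(d,22.5,72,-70,-35,True))
E
```

```text
[[ -0.2 -25. ]] 0.08196264513960577
held end vs -75.5 (np.float64(2.51), np.float64(0.43)) held x- edge (np.float64(0.73), np.float64(0.43))
held x+ edge (np.float64(1.47), np.float64(0.36))
halfup end (np.float64(0.63), np.float64(0.44)) x- (np.float64(-0.02), np.float64(1.98)) low end (np.float64(0.04), np.float64(1.61))
prev held end vs -73.1 (np.float64(2.71), np.float64(0.62))
prev halfup (np.float64(0.75), np.float64(0.42)) x- (np.float64(0.0), np.float64(0.49))
long2 other end (np.float64(3.36), np.float64(1.08)) x- (np.float64(0.68), np.float64(0.37)) x- half (np.float64(0.16), np.float64(0.49)) x+ (np.float64(1.34), np.float64(0.47)) (np.float64(0.78), np.float64(0.44))
```

Run:
```python
from h import *
def dip(n,y,z,xs=np.linspace(-15,15,31)):
    d=dict(np.load(n));g=d["color"].max(2).astype(np.float32);s=np.arange(-10,10.1,.5);V=[]
    for x in xs:
        uv=np.float32([pj(d,wp(x,y+k,z)) for k in s]);V.append(cv2.remap(g,uv[:,0].copy(),uv[:,1].copy(),cv2.INTER_LINEAR).ravel())
    v=np.median(V,0);b=np.median(v);w=np.clip(b-4-v,0,None);w[abs(s)>6]=0
    print(n,v[::2].round(0).astype(int),"centre",round(float((w*s).sum()/w.sum()),2),"area",round(float(w.sum()*.5),1))
dip("side3.npz",-25.5,72); dip("side0.npz",25.5,40); dip("top0.npz",25.5,40)
d=dict(np.load("side3.npz"));g=d["color"].max(2).astype(np.float32)
for n,y,z in(("side3.npz",75.5,72),("side0.npz",75.5,40),("side3.npz",-75.5,72)):
    d=dict(np.load(n));g=d["color"].max(2).astype(np.float32);s=np.arange(-8,8.1,1)
    V=[]
    for x in np.linspace(-15,15,21):
        uv=np.float32([pj(d,wp(x,y+k,z)) for k in s]);V.append(cv2.remap(g,uv[:,0].copy(),uv[:,1].copy(),cv2.INTER_LINEAR).ravel())
    print(n,y,z,np.median(V,0).astype(int))
```

```text
side3.npz [252 252 252 253 253 254 254 254 246 239 230 221 221 223 232 241 247 250
 252 252 252] centre 1.9 area 122.6
side0.npz [251 251 252 252 252 252 253 252 248 245 239 234 232 233 236 240 245 247
 249 249 250] centre 2.33 area 54.0
top0.npz [231 231 231 231 231 230 226 220 211 203 201 201 207 214 220 225 225 225
 224 224 224] centre 0.32 area 85.7
side3.npz 75.5 72 [251 251 252 253 254 254 253 248 235 220 199 176 150 130 115 108 107]
side0.npz 75.5 40 [249 250 251 252 253 253 251 242 227 212 185 155 127 101  88  72  65]
side3.npz -75.5 72 [158 158 157 156 155 155 157 165 183 205 229 241 249 253 254 254 253]
```

```bash
python3 -m jog '{"linear":[[0.01,0,0.02],[0.01,0,0.035],[0.01,0,0.035],[0.01,0,0.035]],"rotation":[[0,0,0],[0,0,0],[0,0,0],[0,0,0]],"gripper":[1,1,1,1]}'
python3 - <<'E'
from h import *
d=snapshot("side");s=manip.state();zz=s["position"][2]*1000-5.7+32
print(wl(s["position"]*1000),zz,s["force"])
print("held end",endedge(d,-75.5,zz),"x-",endedge(d,-22.5,zz,-60,-40,True),"x+",endedge(d,22.5,zz,-60,-40,True))
print("low end of held (bottom edge)",endedge(d,-75.5,zz-32))
E
```

```text
t: 21.28
position: [0.4636, -0.2579, 0.0789]
ee_rot: [[-0.271, -0.963, -0.0], [-0.963, 0.271, -0.0], [0.0, 0.0, -1.0]]
force: [0.3, -0.1, -0.6]
grip_width: 0.0446
grip_force: 30.0
[[ -0.3 -25.8]] 105.26971378218589 [-0.0802608   0.06430539 -0.26389095]
held end (np.float64(2.0), np.float64(0.43)) x- (np.float64(0.3), np.float64(0.56)) x+ (np.float64(1.1), np.float64(0.4))
low end of held (bottom edge) (np.float64(-0.68), np.float64(2.71))
```

Run:
```python
from h import *
d=snapshot("top");t0=dict(np.load("top0.npz"));z=105.3
def prof(d,y,z,n):
    g=d["color"].max(2).astype(np.float32);s=np.arange(-8,8.1,1);V=[]
    for x in np.linspace(-16,0,15):
        uv=np.float32([pj(d,wp(x,y+k,z)) for k in s]);V.append(cv2.remap(g,uv[:,0].copy(),uv[:,1].copy(),cv2.INTER_LINEAR).ravel())
    print(n,np.median(V,0).astype(int))
prof(d,-75.5,z,"held -y end");prof(t0,-75.5,72,"halfup -y end");prof(d,24.5,z,"held +y end")
cv2.imwrite("pics/top5.png",cv2.resize(d["color"][190:260,360:460],None,fx=8,fy=8,interpolation=cv2.INTER_CUBIC))
```

```text
held -y end [ 53  56  65  79  94 107 117 122 142 167 193 207 218 222 226 215 207]
halfup -y end [ 96 110 118 123 121 121 137 155 175 196 212 223 230 231 230 230 230]
held +y end [237 237 238 238 238 237 232 224 219 212 208 210 217 226 231 233 235]
```

View pics/top5.png

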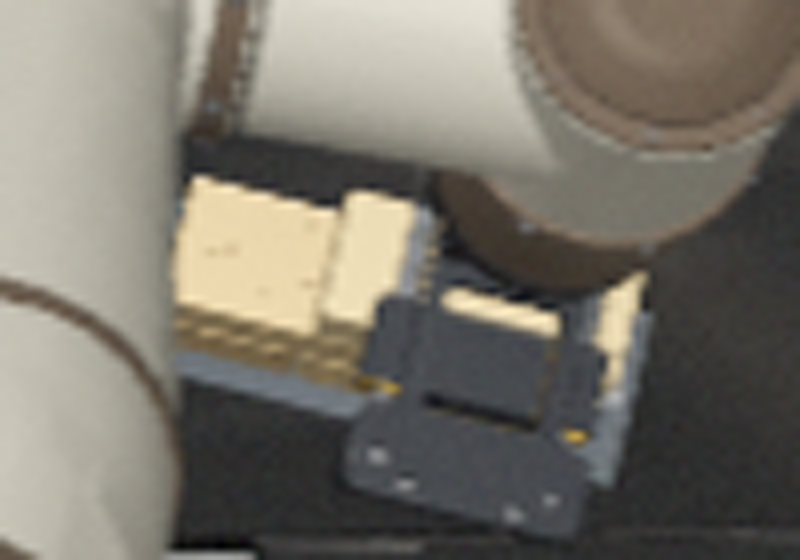

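Top crop: the brick's right end sits slightly inside the plate line. Both views agree that it is about 1.2 mm too far toward +y.

```bash
python3 -m jog '{"linear":[[0.016,-0.002,0],[0.016,-0.002,0.005],[0.016,-0.002,0.015],[0.016,-0.002,0.022],[0.016,-0.002,0.027],[0.016,-0.002,0.027]],"rotation":[[0,0,0],[0,0,0],[0,0,0],[0,0,0],[0,0,0],[0,0,0]],"gripper":[1,1,1,1,1,1]}'
python3 - <<'E'
from h import *
d=snapshot("side");s=manip.state();zz=104
print(wl(s["position"]*1000),s["position"][2],s["force"])
print("held end",endedge(d,-75.5,zz),"x-",endedge(d,-22.5,zz,-60,-40,True),"x+",endedge(d,22.5,zz,-60,-40,True))
E
```

```text
t: 22.12
position: [0.4634, -0.2592, 0.0777]
ee_rot: [[-0.271, -0.963, 0.0], [-0.963, 0.271, -0.0], [0.0, -0.0, -1.0]]
force: [-1.6, 0.7, 6.2]
grip_width: 0.0449
grip_force: 30.0
[[ -0.2 -27.1]] 0.07770121865929343 [-2.46944758  1.32130845  6.50923491]
held end (np.float64(0.65), np.float64(0.4)) x- (np.float64(0.49), np.float64(0.81)) x+ (np.float64(1.41), np.float64(0.33))
```

```bash
python3 -m jog '{"linear":[[0,0,-0.005],[0,0,-0.005],[0,0,-0.005],[0,0,-0.005],[0,0,-0.005],[0,0,-0.005]],"rotation":[[0,0,0],[0,0,0],[0,0,0],[0,0,0],[0,0,0],[0,0,0]],"gripper":[-0.6,-0.6,-1,-1,-1,-1]}'
python3 -m jog '{"linear":[[0,0,-0.2],[0,0,-0.7],[0,0,-1],[0,0,-1]],"rotation":[[0,0,0],[0,0,0],[0,0,0],[0,0,0]],"gripper":[-1,-1,-1,-1]}'
python3 -m jog '{"linear":[[-0.5,0,-0.1],[-0.95,0,-0.2]],"rotation":[[0,0,0],[0,0,0]],"gripper":[-1,-1]}'
python3 -m jog '{"linear":[[-0.5,0.15,0],[-0.95,0.3,0]],"rotation":[[0,0,0],[0,0,0]],"gripper":[-1,-1]}'
python3 -m jog '{"linear":[[-0.5,0.15,0],[-0.95,0.3,0]],"rotation":[[0,0,0],[0,0,0]],"gripper":[-1,-1]}'
python3 -m jog '{"linear":[[-0.5,0.15,0],[-0.95,0.3,0],[-0.95,0.3,0]],"rotation":[[0,0,0],[0,0,0],[0,0,0]],"gripper":[-1,-1,-1]}'
python3 - <<'E'
from h import *
d=snapshot("side");np.savez("side6.npz",**d);t=snapshot("top");np.savez("top6.npz",**t)
to(471.4,100.5,100,193.1)
print("end",endedge(d,-75.5,104),"x-",endedge(d,-22.5,104,-60,10,True),"x+",endedge(d,22.5,104,-60,10,True))
print("long2 x-",endedge(d,-22.5,72,30,70,True))
uv=pj(t,wp(0,-25.5,104))
r=rect(t,uv,.104,190);print(uv,r,wl(r["cen"]))
r=rect(t,(286,230),.032,165);print(r)
E
```

```text
t: 22.92
position: [0.4634, -0.2592, 0.0772]
ee_rot: [[-0.271, -0.963, -0.0], [-0.963, 0.271, -0.0], [0.0, 0.0, -1.0]]
force: [-0.2, -0.7, -0.7]
grip_width: 0.086
grip_force: 0.0
t: 23.42
position: [0.4646, -0.2595, 0.1592]
ee_rot: [[-0.271, -0.963, 0.005], [-0.963, 0.271, -0.001], [-0.0, -0.005, -1.0]]
force: [-0.0, -0.1, -1.1]
grip_width: 0.087
grip_force: 0.0
t: 23.68
position: [0.4832, -0.1852, 0.1719]
ee_rot: [[-0.272, -0.962, -0.003], [-0.962, 0.272, 0.001], [0.0, 0.003, -1.0]]
force: [0.3, -0.6, -0.2]
grip_width: 0.0871
grip_force: 0.0
t: 23.92
position: [0.4806, -0.1051, 0.1718]
ee_rot: [[-0.271, -0.963, -0.002], [-0.963, 0.271, 0.0], [0.0, 0.002, -1.0]]
force: [0.7, -0.6, -0.4]
grip_width: 0.0873
grip_force: 0.0
t: 24.18
position: [0.478, -0.0255, 0.1719]
ee_rot: [[-0.271, -0.963, -0.002], [-0.963, 0.271, -0.0], [0.001, 0.002, -1.0]]
force: [0.2, -0.3, -0.2]
grip_width: 0.0873
grip_force: 0.0
t: 24.55
position: [0.4757, 0.0547, 0.172]
ee_rot: [[-0.268, -0.964, -0.002], [-0.964, 0.268, -0.0], [0.001, 0.002, -1.0]]
force: [-0.5, -0.0, 0.5]
grip_width: 0.0869
grip_force: 0.0
t 24.65 pos [475.7  52.9 172.1] psi 164.3 lin [-0.56   0.21   0.901] rot [ 0.0007 -0.0003 -0.1599] F [-0.4 -0.8 -0.3] grip 86.8 0.0
end (np.float64(0.62), np.float64(0.41)) x- (np.float64(0.54), np.float64(1.69)) x+ (np.float64(1.4), np.float64(0.4))
long2 x- (np.float64(0.43), np.float64(2.04))
[420.28213611 225.89218971] {'rect': array([ 467.8, -241. ]), 'cen': array([ 466.9, -242.1]), 'size': array([ 50.8, 135.7]), 'yaw': -11.0} [[-1.4 -9.7]]
{'rect': array([477.8, 104. ]), 'cen': array([474.6,  99.8]), 'size': array([166.6, 170.2]), 'yaw': 89.3}
```

```bash
python3 -m jog '{"linear":[[-0.3,0.1,0],[-0.56,0.21,0.3],[-0.56,0.21,0.7],[-0.56,0.21,1],[-0.56,0.21,1]],"rotation":[[0,0,-0.05],[0,0,-0.1],[0,0,-0.16],[0,0,-0.16],[0,0,-0.16]],"gripper":[-1,-1,-1,-1,-1]}'
python3 -m jog '{"linear":[[0,0,0.3],[0,0,0.6],[0,0,0.8],[0,0,0.9],[0,0,0.92],[0,0,0.92],[0,0,0.92]],"rotation":[[0,0,0],[0,0,0],[0,0,0],[0,0,0],[0,0,0],[0,0,0],[0,0,0]],"gripper":[-1,-1,-1,-1,-1,-1,-1]}'
python3 -c "
from h import *
to(471.4,100.5,5,193.1)"
```

```text
t: 25.28
position: [0.4708, 0.0988, 0.0912]
ee_rot: [[0.225, -0.974, -0.005], [-0.974, -0.225, -0.003], [0.002, 0.006, -1.0]]
force: [-0.5, 0.1, 0.7]
grip_width: 0.0872
grip_force: 0.0
t: 26.15
position: [0.4728, 0.1008, 0.0202]
ee_rot: [[0.226, -0.974, 0.001], [-0.974, -0.226, 0.001], [-0.0, -0.001, -1.0]]
force: [0.9, -0.1, -0.4]
grip_width: 0.0873
grip_force: 0.0
t 26.15 pos [472.8 100.8  20.2] psi -166.9 lin [-0.     0.018  0.191] rot [-0.0004  0.0001 -0.0001] F [ 0.9 -0.1 -0.4] grip 87.3 0.0
```

```bash
python3 -m jog '{"linear":[[0,0.015,0.1],[0,0.015,0.17],[0,0.015,0.18],[0,0.015,0.18],[0,0.015,0.18]],"rotation":[[0,0,0],[0,0,0],[0,0,0],[0,0,0],[0,0,0]],"gripper":[-1,-1,-1,-1,-1]}'
python3 -m jog '{"linear":[[0,0,0],[0,0,0],[0,0,0],[0,0,0],[0,0,0],[0,0,0],[0,0,0]],"rotation":[[0,0,0],[0,0,0],[0,0,0],[0,0,0],[0,0,0],[0,0,0],[0,0,0]],"gripper":[1,1,1,1,1,1,1]}' 30
python3 -c "
from h import *
to(471.4,100.5,5,193.1)"
```

```text
t: 26.78
position: [0.4713, 0.1004, 0.0053]
ee_rot: [[0.226, -0.974, 0.0], [-0.974, -0.226, 0.0], [-0.0, -0.0, -1.0]]
force: [-0.5, -0.6, 0.1]
grip_width: 0.0871
grip_force: 0.0
t: 27.65
position: [0.4711, 0.1003, 0.0052]
ee_rot: [[0.226, -0.974, -0.0], [-0.974, -0.226, -0.0], [0.0, 0.0, -1.0]]
force: [0.1, 0.1, -0.4]
grip_width: 0.0449
grip_force: 30.0
t 27.65 pos [471.1 100.3   5.2] psi -166.9 lin [-0.002 -0.004  0.002] rot [ 0.0001 -0.     -0.0001] F [ 0.1  0.1 -0.4] grip 44.9 30.0
```

```bash
python3 -m jog '{"linear":[[0,0,-0.3],[0,0,-0.9],[0,0,-1]],"rotation":[[0,0,0],[0,0,0],[0,0,0]],"gripper":[1,1,1]}'
python3 -m jog '{"linear":[[0,0,-0.5],[0,0,-1],[0,0,-1],[0,0,-1],[0,0,-1]],"rotation":[[0,0,0.05],[0,0,0.1],[0,0,0.16],[0,0,0.16],[0,0,0.16]],"gripper":[1,1,1,1,1]}'
python3 -m jog '{"linear":[[0.4,-0.14,0],[0.83,-0.28,0]],"rotation":[[0,0,0],[0,0,0]],"gripper":[1,1]}'
python3 -m jog '{"linear":[[0.4,-0.14,0],[0.83,-0.28,0]],"rotation":[[0,0,0],[0,0,0]],"gripper":[1,1]}'
python3 -m jog '{"linear":[[0.4,-0.14,0],[0.83,-0.28,0],[0.83,-0.28,0],[0.83,-0.28,0]],"rotation":[[0,0,0],[0,0,0],[0,0,0],[0,0,0]],"gripper":[1,1,1,1]}'
python3 -c "
from h import *
to(*(W0+WY*56),85,164.25)"
```

```text
t: 28.02
position: [0.4731, 0.1013, 0.088]
ee_rot: [[0.227, -0.974, 0.006], [-0.974, -0.227, 0.003], [-0.002, -0.006, -1.0]]
force: [1.3, 0.5, -1.2]
grip_width: 0.0448
grip_force: 30.0
t: 28.65
position: [0.4705, 0.1, 0.1641]
ee_rot: [[-0.268, -0.963, -0.002], [-0.963, 0.268, -0.001], [0.002, 0.002, -1.0]]
force: [-0.2, 0.0, -0.5]
grip_width: 0.0448
grip_force: 30.0
t: 28.9
position: [0.4744, 0.0298, 0.1642]
ee_rot: [[-0.267, -0.964, -0.002], [-0.964, 0.267, -0.001], [0.001, 0.002, -1.0]]
force: [-0.7, -0.6, 0.3]
grip_width: 0.0449
grip_force: 30.0
t: 29.15
position: [0.4779, -0.0407, 0.1643]
ee_rot: [[-0.268, -0.963, -0.002], [-0.963, 0.268, -0.0], [0.001, 0.002, -1.0]]
force: [0.2, 0.2, -1.1]
grip_width: 0.0443
grip_force: 30.0
t: 29.65
position: [0.4816, -0.1095, 0.1645]
ee_rot: [[-0.27, -0.963, -0.001], [-0.963, 0.27, 0.0], [0.0, 0.001, -1.0]]
force: [0.3, 0.4, -0.6]
grip_width: 0.0448
grip_force: 30.0
t 29.65 pos [ 481.6 -109.5  164.5] psi 164.3 lin [ 0.824 -0.292  0.993] rot [ 0.0005 -0.0001  0.0004] F [ 0.3  0.4 -0.6] grip 44.8 30.0
```

```bash
python3 -m jog '{"linear":[[0.5,-0.15,0],[0.82,-0.29,0],[0.82,-0.29,0.4],[0.82,-0.29,0.8],[0.82,-0.29,0.93],[0.82,-0.29,0.93],[0.82,-0.29,0.93],[0.82,-0.29,0.93]],"rotation":[[0,0,0],[0,0,0],[0,0,0],[0,0,0],[0,0,0],[0,0,0],[0,0,0],[0,0,0]],"gripper":[1,1,1,1,1,1,1,1]}'
python3 -m jog '{"linear":[[0,0,0],[0,0,0],[0,0,0]],"rotation":[[0,0,0],[0,0,0],[0,0,0]],"gripper":[1,1,1]}'
python3 - <<'E'
from h import *
d=snapshot("side");np.savez("side7.npz",**d);t=snapshot("top");np.savez("top7.npz",**t)
s=manip.state();zz=s["position"][2]*1000-5.2+32;w=wl(s["position"]*1000)[0]
to(*(W0+WY*51),77.2,164.25);print(w,zz)
print("x- rel",endedge(d,w[0]-22.5,zz,w[1]-20,w[1]-12,True),"x+",endedge(d,w[0]+22.5,zz,w[1]-20,w[1]+10,True),"-y end rel",endedge(d,w[1]-24.5,zz))
c=d["color"][220:330,350:480];e=t["color"][190:260,350:450]
cv2.imwrite("pics/s7.png",np.hstack([cv2.resize(c,(400,338),interpolation=cv2.INTER_CUBIC),cv2.resize(e,(400,338),interpolation=cv2.INTER_CUBIC)]))
E
```

```text
t: 30.65
position: [0.4873, -0.179, 0.092]
ee_rot: [[-0.27, -0.963, 0.002], [-0.963, 0.27, -0.0], [-0.0, -0.002, -1.0]]
force: [-1.2, 0.3, -0.3]
grip_width: 0.0447
grip_force: 30.0
t: 31.02
position: [0.4865, -0.1791, 0.0909]
ee_rot: [[-0.271, -0.963, 0.0], [-0.963, 0.271, 0.0], [-0.0, -0.0, -1.0]]
force: [0.3, -0.6, -0.9]
grip_width: 0.0448
grip_force: 30.0
t 31.12 pos [ 486.5 -179.1   90.8] psi 164.3 lin [0.067 0.004 0.17 ] rot [-0.     -0.      0.0002] F [ 1.1 -0.5 -0.5] grip 44.9 30.0
[ 0.3 56.3] 117.5980548688273
x- rel (np.float64(0.73), np.float64(0.67)) x+ (np.float64(1.39), np.float64(0.39)) -y end rel (np.float64(2.16), np.float64(0.79))
```

View pics/s7.png

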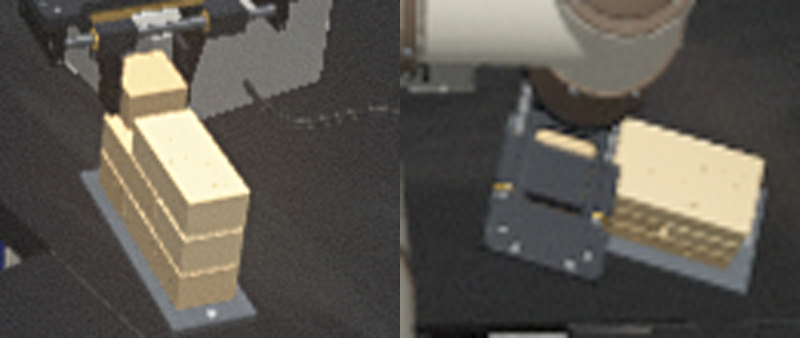

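The half is held level just behind the third-course long brick, which sits flush on the wall.

```bash
python3 -m jog '{"linear":[[0,0,0.07],[0,0,0.12],[0,0,0.15],[0.03,0,0.15],[0.05,0,0.15],[0.05,0,0.15],[0.05,0,0.15],[0.05,0,0.15]],"rotation":[[0,0,0],[0,0,0],[0,0,0],[0,0,0],[0,0,0],[0,0,0],[0,0,0],[0,0,0]],"gripper":[1,1,1,1,1,1,1,1]}'
python3 - <<'E'
from h import *
d=snapshot("side");np.savez("side8.npz",**d)
s=manip.state();zz=s["position"][2]*1000-5.2+32;w=wl(s["position"]*1000)[0];print(w,zz,s["force"])
g=d["color"].max(2).astype(np.float32);k=np.arange(18,40,1.);V=[]
for x in np.linspace(-14,14,21):
    uv=np.float32([pj(d,wp(x,y,104)) for y in k]);V.append(cv2.remap(g,uv[:,0].copy(),uv[:,1].copy(),cv2.INTER_LINEAR).ravel())
print(list(zip(k.astype(int).tolist(),np.median(V,0).astype(int).tolist())))
d6=dict(np.load("side6.npz"));print("long3 +y end alone",endedge(d6,24.5,104),"now",endedge(d,24.5,104))
print("x-",endedge(d,-22.5,zz,32,40,True),"x+",endedge(d,22.5,zz,30,60,True),"long3 x+",endedge(d,22.5,104,-60,10,True),"x-",endedge(d,-22.5,104,-60,10,True))
E
```

```text
t: 32.12
position: [0.4854, -0.1829, 0.0789]
ee_rot: [[-0.271, -0.963, 0.0], [-0.963, 0.271, -0.0], [-0.0, -0.0, -1.0]]
force: [0.5, -0.1, -1.2]
grip_width: 0.0448
grip_force: 30.0
[ 0.3 52.4] 105.64576658510661 [-0.50616155 -0.590396   -0.86392187]
[(18, 253), (19, 253), (20, 254), (21, 254), (22, 254), (23, 251), (24, 245), (25, 237), (26, 222), (27, 203), (28, 184), (29, 172), (30, 170), (31, 178), (32, 191), (33, 212), (34, 228), (35, 239), (36, 246), (37, 250), (38, 251), (39, 250)]
long3 +y end alone (np.float64(4.94), np.float64(2.21)) now (np.float64(2.57), np.float64(1.73))
x- (np.float64(0.97), np.float64(0.85)) x+ (np.float64(1.97), np.float64(0.73)) long3 x+ (np.float64(1.4), np.float64(0.4)) x- (np.float64(0.72), np.float64(0.53))
```

```bash
python3 -m jog '{"linear":[[0.015,0.005,0],[0.03,0.005,0],[0.035,0.005,0.005],[0.035,0.005,0.015],[0.035,0.005,0.022],[0.035,0.005,0.026],[0.035,0.005,0.026]],"rotation":[[0,0,0],[0,0,0],[0,0,0],[0,0,0],[0,0,0],[0,0,0],[0,0,0]],"gripper":[1,1,1,1,1,1,1]}'
python3 - <<'E'
from h import *
d=snapshot("side");np.savez("side9.npz",**d)
s=manip.state();w=wl(s["position"]*1000)[0];print(w,s["position"][2],s["force"])
def P(d,k,z):
    g=d["color"].max(2).astype(np.float32);V=[]
    for x in np.linspace(-14,14,21):
        uv=np.float32([pj(d,wp(x,y,z)) for y in k]);V.append(cv2.remap(g,uv[:,0].copy(),uv[:,1].copy(),cv2.INTER_LINEAR).ravel())
    return list(zip(k.astype(int).tolist(),np.median(V,0).astype(int).tolist()))
print(P(d,np.arange(20,36,1.),104))
print("course2",P(dict(np.load("side3.npz")),np.arange(-31,-15,1.),72))
print("x+",endedge(d,22.5,104,30,60,True))
E
```

```text
t: 33.05
position: [0.4842, -0.1855, 0.0772]
ee_rot: [[-0.271, -0.963, 0.0], [-0.963, 0.271, -0.0], [0.0, -0.0, -1.0]]
force: [-1.4, 0.7, 5.2]
grip_width: 0.0445
grip_force: 30.0
[-0.1 49.5] 0.07718259310375201 [-3.15404026  1.00081285  6.01870147]
[(20, 253), (21, 253), (22, 253), (23, 248), (24, 241), (25, 236), (26, 233), (27, 231), (28, 232), (29, 236), (30, 240), (31, 244), (32, 247), (33, 248), (34, 249), (35, 249)]
course2 [(-31, 253), (-30, 253), (-29, 254), (-28, 250), (-27, 243), (-26, 234), (-25, 225), (-24, 220), (-23, 221), (-22, 227), (-21, 237), (-20, 244), (-19, 248), (-18, 251), (-17, 251), (-16, 251)]
x+ (np.float64(1.18), np.float64(0.48))
```

Seated in light contact with a thin joint, so I'll release, retreat and take the final look.

```bash
python3 -m jog '{"linear":[[0,0,-0.005],[0,0,-0.005],[0,0,-0.005],[0,0,-0.005],[0,0,-0.005],[0,0,-0.005]],"rotation":[[0,0,0],[0,0,0],[0,0,0],[0,0,0],[0,0,0],[0,0,0]],"gripper":[-0.6,-0.6,-1,-1,-1,-1]}'
python3 -m jog '{"linear":[[0,0,-0.2],[0,0,-0.7],[0,0,-1],[0,0,-1]],"rotation":[[0,0,0],[0,0,0],[0,0,0],[0,0,0]],"gripper":[-1,-1,-1,-1]}'
python3 -m jog '{"linear":[[-0.5,0,-0.3],[-0.95,0,-0.5]],"rotation":[[0,0,0],[0,0,0]],"gripper":[-1,-1]}'
python3 -m jog '{"linear":[[-0.5,0,0],[-0.95,0.3,0]],"rotation":[[0,0,0],[0,0,0]],"gripper":[-1,-1]}'
python3 -m jog '{"linear":[[-0.5,0.2,0],[-0.95,0.4,0],[-0.95,0.4,0]],"rotation":[[0,0,0],[0,0,0],[0,0,0]],"gripper":[-1,-1,-1]}'
python3 - <<'E'
from h import *
d=snapshot("side");t=snapshot("top");np.savez("top9.npz",**t);np.savez("side9.npz",**d)
c=d["color"][225:335,350:480];e=t["color"][190:300,370:500]
cv2.imwrite("pics/s9.png",np.hstack([cv2.resize(c,(400,338),interpolation=cv2.INTER_CUBIC),cv2.resize(e,(400,338),interpolation=cv2.INTER_CUBIC)]))
r=rect(t,pj(t,wp(0,0,104)),.104,165,40);print(r,wl(r["cen"]))
E
```

```text
t: 33.85
position: [0.4843, -0.1855, 0.0771]
ee_rot: [[-0.271, -0.963, 0.0], [-0.963, 0.271, -0.0], [-0.0, -0.0, -1.0]]
force: [-0.4, 0.8, 0.9]
grip_width: 0.0861
grip_force: 0.0
t: 34.35
position: [0.4856, -0.1856, 0.1591]
ee_rot: [[-0.271, -0.963, 0.005], [-0.963, 0.271, -0.001], [-0.001, -0.005, -1.0]]
force: [-0.5, 0.1, -0.4]
grip_width: 0.0874
grip_force: 0.0
t: 34.6
position: [0.5045, -0.1116, 0.1966]
ee_rot: [[-0.272, -0.962, -0.001], [-0.962, 0.272, 0.0], [0.0, 0.001, -1.0]]
force: [0.5, 1.0, -0.3]
grip_width: 0.0869
grip_force: 0.0
t: 34.85
position: [0.5026, -0.0313, 0.1956]
ee_rot: [[-0.272, -0.962, -0.002], [-0.962, 0.272, -0.0], [0.001, 0.002, -1.0]]
force: [-0.7, 0.7, -0.8]
grip_width: 0.0868
grip_force: 0.0
t: 35.22
position: [0.4912, 0.051, 0.1958]
ee_rot: [[-0.267, -0.964, -0.002], [-0.964, 0.267, -0.0], [0.001, 0.002, -1.0]]
force: [0.5, -0.3, -0.1]
grip_width: 0.0871
grip_force: 0.0
{'rect': array([ 471.2, -233.1]), 'cen': array([ 471.1, -233.3]), 'size': array([ 45.5, 153.3]), 'yaw': -16.0} [[ 0.2 -0. ]]
```

View pics/s9.png

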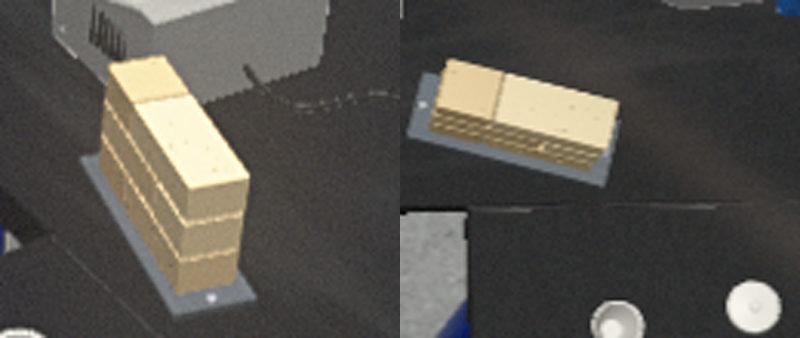

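The wall is complete and flush. The top course is centred to about 0.2 mm on the wall, and the crucibles look undisturbed.

```bash
python3 -c "
from bench import manip
print(manip.sign_off())"
```

```text
the job is handed in; nothing more can be done
None
```

The heat shield is finished in running bond and handed in at about 35 s: all three bricks are flat and flush with joints of about 2 mm, and the crucibles were left where they stood.

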